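Try the double lid on a fired tea caddy and lift off the outer lid

TASK

The tea caddy on the banding wheel is back from the kiln and its double lid needs a fit check. Take the nested pair of lids off the ware board together, gripped by the rim of the inner lid with the outer lid riding on it, lower the pair gently until the inner lid sits fully home in the caddy's mouth, and only then let go of it. Then lift the outer lid off alone, leaving the inner lid seated, and finish still holding the outer lid level and still above the caddy, about 10 cm clear of the inner lid; keep the caddy where it stands and leave the other things alone.

Things in the scene. Friction and masses are not known exactly. Their poses are not given: they have to be found in the camera images.
- caddy: Tea caddy: round stoneware jar, brown glaze, 0.7 kg, 98 mm tall, loose and open on the head of a low banding wheel (180 mm across, top 40 mm above the table, turns stiffly if pushed). Foot 74, belly 102 mm across; above the shoulder, 75 mm up, a straight neck 52 mm across outside. Origin: centre of its underside, z up.
- caddy_mouth (a point): Centre of the caddy's mouth, level with the rim of the neck, 98 mm above the caddy's underside. The mouth is a round hole 42 mm across, straight for 22 mm down.
- inner_lid: Inner lid, round, same glaze, about 110 g. From below: unglazed plug 16 mm high, tapering from 38 mm across down to 30 at its foot; flange 62 mm across, 16 to 24 mm up; boss 42 mm across, 6 mm high, with a small knob, hidden in the outer lid. It starts standing on its plug on the ware board. Origin: centre of the plug's underside, z up. Fully home it is 16 mm below point caddy_mouth.
- flange (a point): Centre of the inner lid's flange, 20 mm above the lid's origin. The flange's 8 mm high rim is the widest part of the pair, showing just below the outer lid's skirt: grip it across 62 mm. Fully home, the flange's underside rests on the neck's rim.
- outer_lid: Outer lid: round cap, same glaze, about 90 g, 38 mm high with its knob; skirt 59 mm across outside, 46 inside; cap top 21 mm up. Origin: centre of the skirt's lower edge, z up. Nested, the skirt rests loosely on the inner lid's flange around the boss (2 mm play), origin 24 mm above the inner lid's; the pair is 62 mm high. Nothing fastens the two together.
- knob (a point): Middle of the outer lid's knob, on its axis, 31 mm above the skirt's lower edge and 10 mm above the cap's top. Knob head 22 mm across, full width from 4 mm below to 5 mm above this point; its neck is 14 mm across.
- ware_board: Plywood ware board, fixed, 300 x 180 x 18 mm; the nested lids stand towards one end and the clay bowl at the other. Origin: centre of its underside, x along its length; its top is 18 mm up.
- bowl: Bystander: pale dry clay bowl, 84 mm across, 42 mm high, on the ware board. Origin: centre of its underside.
- paddle: Bystander: wooden beating paddle, about 255 mm long, lying on the table beyond the work. Origin: on the table under its middle, length along y.
- rib: Bystander: flat wooden rib, 106 x 36 x 8 mm, on the table nearer the robot. Origin: centre of its underside.
There are look-alikes about, which are no part of the job. Leave any blue look-alike of the outer_lid alone.

How it is judged:
On the way, in this order (a step that is already met when the one before it is completed fails the run):
1. the nested pair is lifted clear of the ware board together, gripped by the inner lid (distance between outer_lid and inner_lid below 0.029 m and horizontal distance between outer_lid and inner_lid below 0.006 m and angle between outer_lid's own z axis and vertical below 0.3 rad and z of inner_lid in the frame of ware_board above 0.048 m and contact force between the fingers and inner_lid above 0.5 N), for 0.2 s.
2. the pair is lowered until the inner lid is home in the caddy's mouth, still gripped (distance between outer_lid and inner_lid below 0.029 m and horizontal distance between outer_lid and inner_lid below 0.006 m and angle between outer_lid's own z axis and vertical below 0.3 rad and z of inner_lid in the frame of caddy_mouth between -0.0195 and -0.0125 m and horizontal distance between inner_lid and caddy_mouth below 0.005 m and angle between the z axis of inner_lid and the z axis of caddy, either way round below 0.08 rad and contact force between the fingers and inner_lid above 0.5 N), for 0.05 s.
3. the inner lid is let go, home in the mouth with the outer lid still on it (distance between outer_lid and inner_lid below 0.029 m and horizontal distance between outer_lid and inner_lid below 0.006 m and angle between outer_lid's own z axis and vertical below 0.3 rad and z of inner_lid in the frame of caddy_mouth between -0.0195 and -0.0125 m and horizontal distance between inner_lid and caddy_mouth below 0.005 m and angle between the z axis of inner_lid and the z axis of caddy, either way round below 0.08 rad and contact force between the fingers and inner_lid below 0.1 N), for 0.2 s.
At the end, for the whole second after the job is handed in: The outer lid is held by the fingers alone, still, level (0.2 rad), over the caddy (within 60 mm), 50 to 200 mm above where it sat; the inner lid, untouched, is home in the mouth (3.5 mm in height, 5 mm off-centre, 0.08 rad); the caddy stands within 30 mm of its start (z of inner_lid in the frame of caddy_mouth between -0.0195 and -0.0125 m and horizontal distance between inner_lid and caddy_mouth below 0.005 m and angle between the z axis of inner_lid and the z axis of caddy, either way round below 0.08 rad and z of outer_lid in the frame of caddy_mouth between 0.058 and 0.208 m and horizontal distance between outer_lid and caddy_mouth below 0.06 m and angle between outer_lid's own z axis and vertical below 0.2 rad and contact force between the fingers and outer_lid above 1 N and contact force between outer_lid and inner_lid below 0.05 N and contact force between outer_lid and caddy below 0.05 N and contact force between the arm and inner_lid below 0.1 N and contact force between the arm and caddy below 0.1 N and linear speed of outer_lid below 0.03 m/s and linear speed of inner_lid below 0.02 m/s and distance of caddy from where it was at the start of the episode below 0.03 m and angle between caddy's own z axis and vertical below 0.06 rad); the arm keeps its last pose, push and grip.
It fails at once if the lids are parted while the inner lid is not home in the caddy (brought over separately, or the inner lid dragged up with the outer) (distance between outer_lid and inner_lid above 0.036 m and not (z of inner_lid in the frame of caddy_mouth between -0.021 and -0.011 m and horizontal distance between inner_lid and caddy_mouth below 0.006 m)).
It fails at once if a lid is tipped over (more than 0.5 rad) (angle between any of inner_lid, outer_lid's own z axis and vertical above 0.5 rad).
It fails at once if the inner lid is rammed into the caddy (over 45 N) (contact force between inner_lid and caddy above 45 N).
It fails at once if the caddy is shoved more than 30 mm or tilted more than 0.2 rad (distance of caddy from where it was at the start of the episode above 0.03 m or angle between caddy's own z axis and vertical above 0.2 rad).
It fails at once if a bystander is moved more than 30 mm (distance of any of bowl, paddle, rib from where it was at the start of the episode above 0.03 m).
It also fails if it takes over 54 s, if anything falls off the work surface, if the arm or the gripper's body presses on something with over 40 N, if the wrist force passes 120 N, or if a joint passes its speed limit or range.

ROBOT

A 6-joint arm with a two-finger parallel gripper is mounted at the origin on the work surface. World frame = base frame: x ahead of the robot, y to its left, z up, the work surface at z = 0. Lengths are in m, angles in rad, forces in N, time in s.
With the tool pointing down it reaches from about 0.225 to 0.875 m from the base axis. Payload 3.4 kg.
Tool frame: the origin (TCP) lies at the very end of the fingers, on their centre line; the grasp point (between the pads) lies behind it (manip.grasp_offset is the z of the grasp point in the tool frame, in m); z points along the fingers, y is the line along which they close (so a half turn about z gives the same grasp; the last joint's range is limited). The gripper opens to 85 mm and grips with 20 to 120 N. Pads are 22 mm wide; open, the fingers measure 114 mm over their backs; the gripper's body (76 mm by 85 mm) begins 54 mm behind the grasp point. The pads swing forward as they close: fully open they stand 13 mm farther back than shut.
Start: joints at [1.173, 0.276, 1.505, -0, 1.361, -0.121], TCP at [0.157, 0.553, 0.231] pointing down, gripper open.
Joint ranges: [-2.89, 2.89], [-0.75, 2.08], [0.22, 2.7], [-1.18, 4.32], [0.11, 2.71], [-2.7, 2.7]. Speed limits (rad/s): [2.57, 2.57, 3.14, 3.14, 3.14, 3.14].

INTERFACE

Orientations are given as a unit quaternion [w, x, y, z].
In Python, from rig import manip gives the robot as it stands.
- The arm moves only by the shell command python3 -m pendant 'ROWS' [FORCE]. ROWS is JSON, a list of rows, each an object of numbers: "dx", "dy", "dz": the shift along the tool's x, y, z in m; "rx", "ry", "rz": the turn, a rotation vector about the tool's x, y, z in degrees; "hand": the finger opening in m, from 0 to 0.0854. In form: [{"dx": .., "dy": .., "dz": .., "rx": .., "ry": .., "rz": .., "hand": ..}, ...]. A call has 1 to 12 rows; each row shifts and turns the commanded pose from where the row before left it, along the tool's axes as they then stand; what a row does not reach is not made up. A row lasts 1/12 s, in which the tool goes at most 41.7 mm and 7.16 degrees, less where a joint would pass 70% of its speed; a pose out of reach is approached as far as the arm can. A call is refused whole if a number of a shift passes 0.0417 or a number of a turn 7.16, either way. A call with a gripper value outside its range is refused whole. The fingers move at their own pace and stop on an object; FORCE is the grip in N (left out, the last holds). Time passes only in rows, so rows that do not move let the fingers close. It gives the time, the measured TCP pose, the force, the opening and the grip force at its end, in the units of the state.
- manip.get_state(): the state, without advancing time (a new reading comes with each control period).
- manip.get_image(name): name is "scene" or "top" or "wrist"; returns a dict with "frame" (400x640x3 uint8, red, green, blue), "fx", "fy", "cx", "cy" (pixels), "distortion" ([k1, k2, p1, p2, k3] as OpenCV has them; the pictures are not rectified), "position" and "attitude" of the camera in the world; the wrist camera has in their place "mount" (4x4, takes a point from camera to tool coordinates, whose origin is the TCP and whose axes are the flange's). Camera axes: x right, y up, looking along -z (the intrinsics and any distortion apply to the point x, -y, -z); pixel columns grow to the right and rows downward; lengths in m; the calibration is good to about 2 mm. A picture is of the moment at which its call begins: read the wrist's pose just before it. There is no depth.
- manip.sign_off(): hands the job in; it is judged then, once.
The state is a dict: "clock": time; "qpos": joint angles; "qd": joint speeds; "effort": joint torques, N m; "position": TCP position; "ee_rot": TCP orientation; "contact_force": force on the tool from outside, world axes, zero at the start; "moment": the same for the moment, N m; "width": finger opening in m; "gripper_force": force on a finger pad.
Only numpy, scipy, OpenCV 4.12 (cv2) and the standard library are available. Lean on these libraries where they do the work, as an engineer would, in place of code of your own. Each camera call takes 0.05 s, during which the arm holds its last target. There are 200 camera calls.

## Working session

There is one attempt and no reset: what is moved stays moved. The work goes in short steps, Python scripts to look and compute and a shell command to move; the robot and the scene stay as the last step left them, time stands still between calls to the robot, and variables do not carry over. Pictures are saved under pics/ and viewed, at most 10 in all, crops included, and the job is handed in when it is done.

```bash
mkdir -p pics; ls; python3 - <<'E'
from rig import manip
import cv2,numpy as np
s=manip.get_state();print(s, manip.grasp_offset)
for n in ["scene","top"]:
    d=manip.get_image(n);cv2.imwrite(f"pics/{n}0.png",d["frame"][:,:,::-1])
    print(n,{k:v for k,v in d.items() if k!="frame"})
E
```

```text
pics
{'clock': 0.0, 'qpos': array([ 1.17304123e+00,  2.76597839e-01,  1.50612303e+00, -8.21350707e-06,
        1.36071502e+00, -1.21033729e-01]), 'qd': array([-0.00133037, -0.00104694,  0.00255159, -0.00161686, -0.00066999,
        0.00051519]), 'effort': array([ 7.07000381e-04, -4.16780698e+01, -2.45806664e+01,  9.76128763e-05,
        1.09480342e-02,  3.58901116e-05]), 'position': array([0.15691207, 0.55262593, 0.23044213]), 'ee_rot': array([-2.32509341e-04,  1.37918742e-01,  9.90443119e-01, -8.91815753e-04]), 'contact_force': array([-0.48164345,  0.49291753,  0.42825416]), 'moment': array([-0.01610087,  0.04238883, -0.03425277]), 'gripper_force': 0.0, 'width': 0.08539060808804087} -0.0187
scene {'fx': 479.87185286295204, 'fy': 479.87185286295204, 'cx': 323.1001811594795, 'cy': 196.08290113970426, 'distortion': array([0.02062041, 0.        , 0.        , 0.        , 0.        ]), 'position': array([ 1.1143626 , -0.19586575,  1.01032386]), 'attitude': array([0.76294045, 0.24536551, 0.17437173, 0.572112  ])}
top {'fx': 480.0490452328487, 'fy': 480.0490452328487, 'cx': 317.63176736247016, 'cy': 198.68472388478597, 'distortion': array([-0.13484516,  0.        ,  0.        ,  0.        ,  0.        ]), 'position': array([0.34409011, 0.02313833, 1.25763395]), 'attitude': array([ 0.70453864,  0.05166274, -0.06785255, -0.70452275])}
```

View pics/scene0.png

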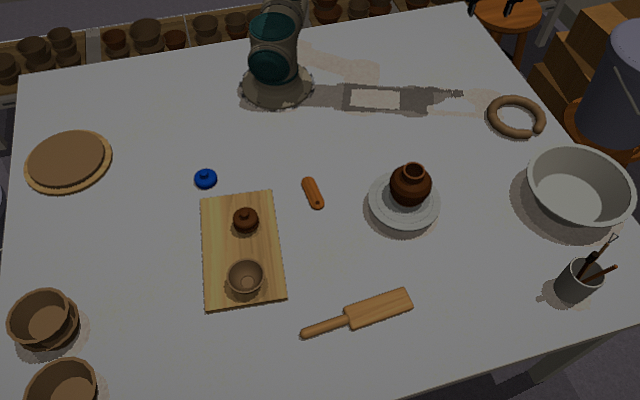

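View pics/top0.png

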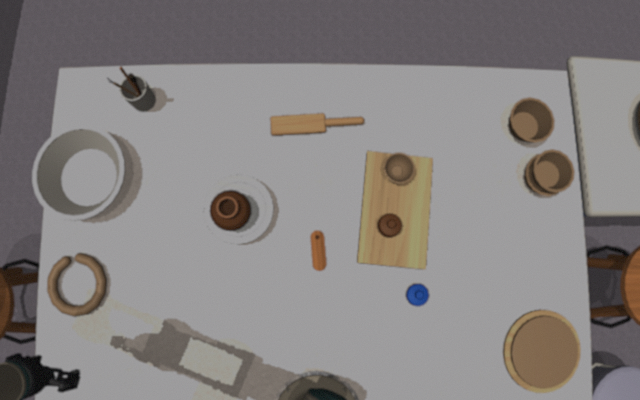

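The scene picture shows the brown nested lids at (245,220) on the board, the caddy at (411,185) on the wheel, the bowl at (246,277) and a blue lid at (205,178). In the top picture these are the lids at (390,225), the caddy mouth at about (228,208), the bowl at (400,168) and the blue lid at (418,294). The lid candidates are brown on the board and blue on the table. The brown one fits, because it has the brown glaze and stands on the ware board. I'll confirm it in a crop.

```bash
python3 - <<'E'
import cv2,numpy as np
a=cv2.imread("pics/scene0.png");b=cv2.imread("pics/top0.png")
z=lambda i,x,y:cv2.resize(i[y:y+50,x:x+66],None,fx=6,fy=6,interpolation=cv2.INTER_CUBIC)
o=np.vstack([np.hstack([z(a,212,195),z(a,378,155)]),np.hstack([z(b,357,200),z(b,198,186)])])
o=np.clip(o.astype(float)*1.6,0,255).astype(np.uint8)
cv2.imwrite("pics/crop.png",o);print(o.shape)
E
```

```text
(600, 792, 3)
```

View pics/crop.png

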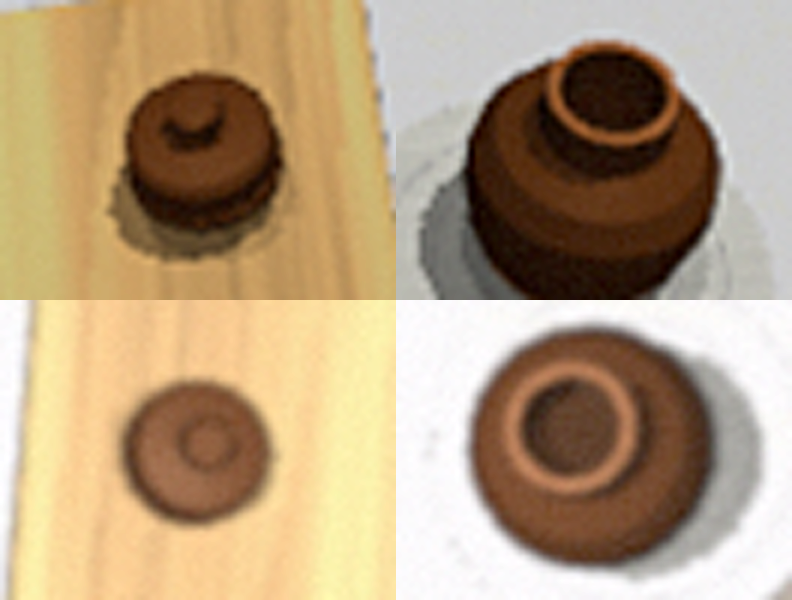

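The crop confirms the brown nested pair: a dark flange shows under the cap, and there is a knob on top. In the top picture the cap and flange outline is centred at about (389.3,224.9), the knob at (391.4,223.4) and the caddy rim at (226.6,206.6). In the scene picture the rim is at (413.8,170.3) and the knob at (243.8,214.6).

```bash
cat >h.py <<'E'
import numpy as np,cv2
from rig import manip
from scipy.spatial.transform import Rotation as R
def cam(name):
    s=manip.get_state();d=manip.get_image(name)
    Rt=R.from_quat(s["ee_rot"],scalar_first=True).as_matrix()
    if name=="wrist":
        M=np.array(d["mount"]);d["Rc"]=Rt@M[:3,:3];d["position"]=s["position"]+Rt@M[:3,3]
    else: d["Rc"]=R.from_quat(d["attitude"],scalar_first=True).as_matrix()
    d["K"]=np.array([[d["fx"],0,d["cx"]],[0,d["fy"],d["cy"]],[0,0,1.]]);return d
def ray(d,u,v,z):
    p=cv2.undistortPoints(np.array([[[u,v]]],float),d["K"],d["distortion"])[0,0]
    w=d["Rc"]@np.array([p[0],-p[1],-1]);o=np.array(d["position"])
    return o+w*(z-o[2])/w[2]
def proj(d,P):
    q=(np.atleast_2d(P)-d["position"])@d["Rc"];q[:,1:]*=-1
    return cv2.projectPoints(q,np.zeros(3),np.zeros(3),d["K"],d["distortion"])[0][:,0]
def err(P,yawdeg=None):
    "tool-frame shift from TCP to world point P"
    s=manip.get_state();Rt=R.from_quat(s["ee_rot"],scalar_first=True).as_matrix()
    return Rt.T@(np.array(P)-s["position"])
E
python3 - <<'E'
from h import *
t=cam("top");s=cam("scene")
print("lid top",ray(t,391.4,223.4,.079),ray(t,389.3,224.9,.045))
print("lid scene",ray(s,243.8,214.6,.076))
print("rim",ray(t,226.6,206.6,.138),ray(s,413.8,170.3,.138))
w=cam("wrist");print(w["mount"],w["fx"],w["cx"],w["cy"],w["distortion"])
Rt=R.from_quat(manip.get_state()["ee_rot"],scalar_first=True).as_matrix();print(Rt)
print(ray(t,367,152,.018),ray(t,358,264,.018),ray(t,433,157,.018),ray(t,425,268,.018))
E
```

```text
lid top [ 0.48350605 -0.18755811  0.079     ] [ 0.48367494 -0.18811211  0.045     ]
lid scene [ 0.49011825 -0.18711992  0.076     ]
rim [0.51603588 0.21227688 0.138     ] [0.51960428 0.21295183 0.138     ]
[[-1.68542797e-04  9.59200877e-01  2.82725395e-01  7.14551517e-02]
 [ 9.99999300e-01 -1.69429834e-04  1.17095928e-03 -7.52706445e-04]
 [ 1.17108729e-03  2.82725394e-01 -9.59200177e-01 -1.42810108e-01]
 [ 0.00000000e+00  0.00000000e+00  0.00000000e+00  1.00000000e+00]] 304.86096834054786 319.4864920223489 199.70837527475427 [-0.03163731  0.          0.          0.          0.        ]
[[-9.61937756e-01  2.73268486e-01 -2.96271082e-04]
 [ 2.73268635e-01  9.61937469e-01 -7.47224961e-04]
 [ 8.08012210e-05 -7.99745496e-04 -9.99999677e-01]]
[ 0.6830562 -0.138071   0.018    ] [ 0.38554531 -0.10918584  0.018     ] [ 0.67071807 -0.3173176   0.018     ] [ 0.37399642 -0.28391402  0.018     ]
```

```bash
python3 -m pendant '[{"dx":-0.0215,"dy":-0.026},{"dx":-0.0215,"dy":-0.026},{"dx":-0.0215,"dy":-0.026},{"dx":-0.0215,"dy":-0.026},{"dx":-0.0215,"dy":-0.026},{"dx":-0.0215,"dy":-0.026},{"dx":-0.0215,"dy":-0.026},{"dx":-0.0215,"dy":-0.026},{"dx":-0.0215,"dy":-0.026},{"dx":-0.0215,"dy":-0.026},{"dx":-0.0215,"dy":-0.026},{"dx":-0.0215,"dy":-0.026}]' && python3 -m pendant '[{"dx":-0.0215,"dy":-0.026},{"dx":-0.0215,"dy":-0.026},{"dx":-0.0215,"dy":-0.026},{"dx":-0.0215,"dy":-0.026},{"dx":-0.0215,"dy":-0.026},{"dx":-0.0215,"dy":-0.026},{"dx":-0.0215,"dy":-0.026},{"dx":-0.0215,"dy":-0.026},{"dx":-0.0215,"dy":-0.026},{"dx":-0.0215,"dy":-0.026},{"dx":-0.015,"dy":-0.02},{"dx":-0.01,"dy":-0.01}]' && python3 -m pendant '[{},{},{}]'
python3 - <<'E'
from h import *
print(manip.get_state()["qpos"],manip.get_state()["ee_rot"])
print(err([.485,-.1875,.0567+.0]))
w=cam("wrist");cv2.imwrite("pics/w1.png",w["frame"][:,:,::-1]);print(proj(w,[[.485,-.1875,.063],[.5175,.2125,.138]]))
E
```

```text
[ 1.17300463e+00  2.76228085e-01  1.50547109e+00 -1.66917503e-05
  1.36069713e+00 -1.20998870e-01] [-9.51781066e-05  1.37953299e-01  9.90438653e-01 -3.90476092e-04]
[-0.51780654 -0.6224624   0.1746689 ]
[[-50.7286173  484.04292647]
 [142.304312   529.26890126]]invalid input
```

View pics/w1.png

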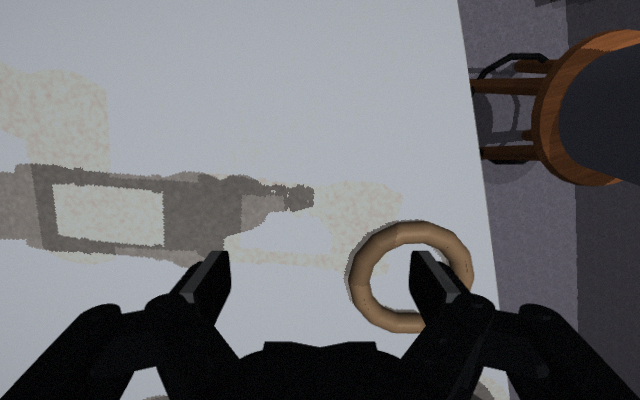

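The call was refused, so the arm is still at its start and the picture shows only the table and a clay ring. I'll try rows with every key filled in.

```bash
python3 -m pendant '[{"dx":-0.0215,"dy":-0.026,"dz":0,"rx":0,"ry":0,"rz":0,"hand":0.0854}]'; python3 -m pendant '[{"dx":-0.0215,"dy":-0.026}]';python3 -m pendant '[{"dx":-0.0215,"dy":-0.026,"dz":0,"hand":0.085}]';
```

```text
clock: 0.38
position: [0.1698, 0.5265, 0.2308]
ee_rot: [-0.001, 0.136, 0.991, 0.002]
contact_force: [0.6, 0.7, 0.7]
width: 0.0854
gripper_force: 0.0invalid input
invalid input
```

```bash
python3 -m pendant '[{"dx":-0.022,"dy":-0.027,"dz":0,"rx":0,"ry":0,"rz":0,"hand":0.085},{"dx":-0.022,"dy":-0.027,"dz":0,"rx":0,"ry":0,"rz":0,"hand":0.085},{"dx":-0.022,"dy":-0.027,"dz":0,"rx":0,"ry":0,"rz":0,"hand":0.085},{"dx":-0.022,"dy":-0.027,"dz":0,"rx":0,"ry":0,"rz":0,"hand":0.085},{"dx":-0.022,"dy":-0.027,"dz":0,"rx":0,"ry":0,"rz":0,"hand":0.085},{"dx":-0.022,"dy":-0.027,"dz":0,"rx":0,"ry":0,"rz":0,"hand":0.085},{"dx":-0.022,"dy":-0.027,"dz":0,"rx":0,"ry":0,"rz":0,"hand":0.085},{"dx":-0.022,"dy":-0.027,"dz":0,"rx":0,"ry":0,"rz":0,"hand":0.085},{"dx":-0.022,"dy":-0.027,"dz":0,"rx":0,"ry":0,"rz":0,"hand":0.085},{"dx":-0.022,"dy":-0.027,"dz":0,"rx":0,"ry":0,"rz":0,"hand":0.085},{"dx":-0.022,"dy":-0.027,"dz":0,"rx":0,"ry":0,"rz":0,"hand":0.085},{"dx":-0.022,"dy":-0.027,"dz":0,"rx":0,"ry":0,"rz":0,"hand":0.085}]'
python3 -m pendant '[{"dx":-0.024,"dy":-0.028,"dz":0,"rx":0,"ry":0,"rz":0,"hand":0.085},{"dx":-0.024,"dy":-0.028,"dz":0,"rx":0,"ry":0,"rz":0,"hand":0.085},{"dx":-0.024,"dy":-0.028,"dz":0,"rx":0,"ry":0,"rz":0,"hand":0.085},{"dx":-0.024,"dy":-0.028,"dz":0,"rx":0,"ry":0,"rz":0,"hand":0.085},{"dx":-0.024,"dy":-0.028,"dz":0,"rx":0,"ry":0,"rz":0,"hand":0.085},{"dx":-0.024,"dy":-0.028,"dz":0,"rx":0,"ry":0,"rz":0,"hand":0.085},{"dx":-0.024,"dy":-0.028,"dz":0,"rx":0,"ry":0,"rz":0,"hand":0.085},{"dx":-0.024,"dy":-0.028,"dz":0,"rx":0,"ry":0,"rz":0,"hand":0.085},{"dx":-0.024,"dy":-0.028,"dz":0,"rx":0,"ry":0,"rz":0,"hand":0.085},{"dx":-0.012,"dy":-0.014,"dz":0,"rx":0,"ry":0,"rz":0,"hand":0.085},{"dx":0,"dy":0,"dz":0,"rx":0,"ry":0,"rz":0,"hand":0.085},{"dx":0,"dy":0,"dz":0,"rx":0,"ry":0,"rz":0,"hand":0.085}]'
python3 - <<'E'
from h import *
print(manip.get_state()["qpos"],manip.get_state()["ee_rot"])
print(err([.485,-.1875,.0567+.0]))
w=cam("wrist");cv2.imwrite("pics/w2.png",w["frame"][:,:,::-1]);print(proj(w,[[.485,-.1875,.063],[.485,-.1875,.08]]))
E
```

```text
clock: 1.38
position: [0.3363, 0.1369, 0.2316]
ee_rot: [0.0, 0.138, 0.99, 0.0]
contact_force: [0.9, 0.9, 0.0]
width: 0.0851
gripper_force: 0.0
clock: 2.38
position: [0.4826, -0.1802, 0.2308]
ee_rot: [-0.001, 0.139, 0.99, 0.001]
contact_force: [0.4, -0.5, 0.2]
width: 0.0853
gripper_force: 0.0
[-4.92958672e-01  1.86887810e-01  1.62775289e+00  6.06854841e-04
  1.32855966e+00 -1.78526155e+00] [-6.52078316e-04  1.38869431e-01  9.90310329e-01  5.54719083e-04]
[-0.00451666 -0.00648316  0.17404201]
[[314.3805001  185.44722066]
 [314.10113402 189.4901585 ]]
```

View pics/w2.png

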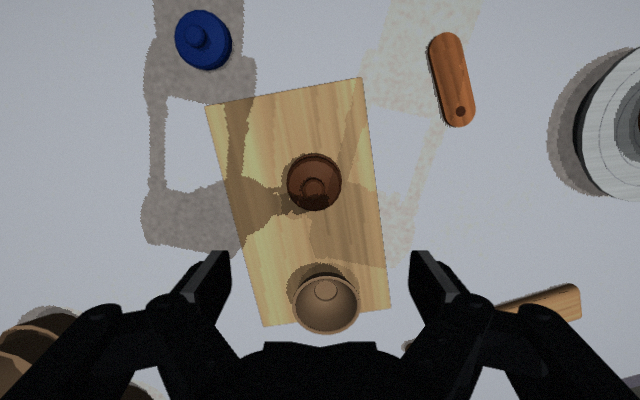

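The wrist picture shows the nested pair with its outline at (314,182) and knob at (314,187), about where predicted. The bowl is at (325,302) and the blue lid at (203,40), both clear of the reach. I'll refine the centre with a disc fit.

```bash
python3 - <<'E'
from h import *
f=cv2.imread("pics/w2.png");w=cam("wrist")
hsv=cv2.cvtColor(f,cv2.COLOR_BGR2HSV)
b=f.astype(int);m=((b[:,:,2]<125)&(b[:,:,2]-b[:,:,0]>22)&(hsv[:,:,1]>120)).astype(np.uint8)
m[:140]=0;m[225:]=0;m[:,:270]=0;m[:,355:]=0
m=cv2.morphologyEx(m,cv2.MORPH_OPEN,np.ones((9,9),np.uint8))
c=max(cv2.findContours(m,0,1)[0],key=cv2.contourArea)
print(cv2.boundingRect(c),cv2.fitEllipse(c))
# predicted silhouette: flange rings and cap ring for a candidate centre
a=np.linspace(0,2*np.pi,90)
P0=np.array([.485,-.1875])
def sil(p):
    pts=[]
    for r,z in((.031,.034),(.031,.042),(.0295,.042),(.028,.062)):
        pts.append(proj(w,np.c_[p[0]+r*np.cos(a),p[1]+r*np.sin(a),0*a+z]))
    h=cv2.convexHull(np.vstack(pts).astype(np.float32));return cv2.fitEllipse(h)
print(sil(P0),sil(P0+[.005,0]))
E
```

```text
(287, 158, 54, 41) ((314.03424072265625, 178.70318603515625), (40.530155181884766, 57.57514953613281), 94.69202423095703)
((313.7633056640625, 181.9593048095703), (55.59830093383789, 58.53666305541992), 3.9387547969818115) ((315.0260009765625, 186.2239227294922), (55.41663360595703, 58.4678955078125), 2.9889097213745117)
```

```bash
python3 -m pendant '[{"dx":-0.0045,"dy":-0.0065,"dz":0.02,"rx":0,"ry":0,"rz":0,"hand":0.085},{"dx":0,"dy":0,"dz":0.03,"rx":0,"ry":0,"rz":0,"hand":0.085},{"dx":0,"dy":0,"dz":0.03,"rx":0,"ry":0,"rz":0,"hand":0.085},{"dx":0,"dy":0,"dz":0.03,"rx":0,"ry":0,"rz":0,"hand":0.085},{"dx":0,"dy":0,"dz":0.025,"rx":0,"ry":0,"rz":0,"hand":0.085},{"dx":0,"dy":0,"dz":0,"rx":0,"ry":0,"rz":0,"hand":0.085},{"dx":0,"dy":0,"dz":0,"rx":0,"ry":0,"rz":0,"hand":0.085}]'
python3 - <<'E'
from h import *
print(err([.485,-.1875,.0215]))
w=cam("wrist");cv2.imwrite("pics/w3.png",w["frame"][:,:,::-1]);print(proj(w,[[.485,-.1875,.063],[.485,-.1875,.08]]))
E
```

```text
clock: 3.07
position: [0.4842, -0.1855, 0.096]
ee_rot: [-0.001, 0.137, 0.991, 0.001]
contact_force: [-0.3, 0.2, 0.2]
width: 0.0846
gripper_force: 0.0
[-0.00148335 -0.00176883  0.0744464 ]
[[318.26267745 232.18746926]
 [318.13986603 243.63418189]]
```

View pics/w3.png

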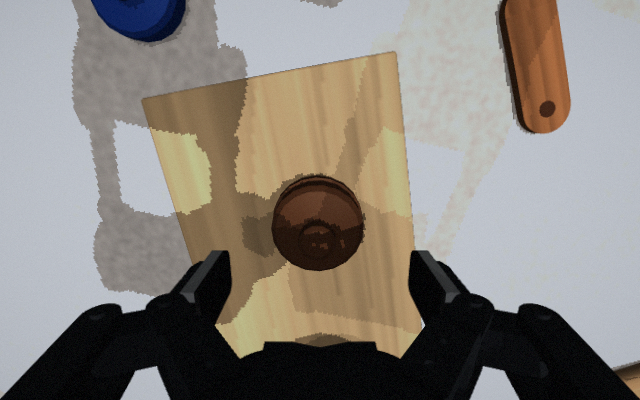

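The wrist picture shows the knob at (319,238), with (318,244) predicted, and the outline at x 273–363. The pair is therefore about 3 mm further along +tool x. The fingers straddle it well, so I'll descend.

```bash
python3 -m pendant '[{"dx":0.0014,"dy":-0.0018,"dz":0.015,"rx":0,"ry":0,"rz":0,"hand":0.085},{"dx":0,"dy":0,"dz":0.02,"rx":0,"ry":0,"rz":0,"hand":0.085},{"dx":0,"dy":0,"dz":0.015,"rx":0,"ry":0,"rz":0,"hand":0.085},{"dx":0,"dy":0,"dz":0.01,"rx":0,"ry":0,"rz":0,"hand":0.085},{"dx":0,"dy":0,"dz":0.006,"rx":0,"ry":0,"rz":0,"hand":0.085},{"dx":0,"dy":0,"dz":0.004,"rx":0,"ry":0,"rz":0,"hand":0.085},{"dx":0,"dy":0,"dz":0,"rx":0,"ry":0,"rz":0,"hand":0.085},{"dx":0,"dy":0,"dz":0,"rx":0,"ry":0,"rz":0,"hand":0.085}]'
python3 - <<'E'
from h import *
print(err([.4822,-.1868,.0215]))
E
```

```text
clock: 3.78
position: [0.4841, -0.1888, 0.027]
ee_rot: [0.001, 0.138, 0.99, -0.0]
contact_force: [0.3, 0.3, 0.6]
width: 0.0852
gripper_force: 0.0
[0.00241128 0.00140905 0.00549991]
```

```bash
python3 -m pendant '[{"dx":0.0015,"dy":0.001,"dz":0.003,"rx":0,"ry":0,"rz":0,"hand":0.085},{"dx":0,"dy":0,"dz":0.002,"rx":0,"ry":0,"rz":0,"hand":0.07},{"dx":0,"dy":0,"dz":0,"rx":0,"ry":0,"rz":0,"hand":0.066},{"dx":0,"dy":0,"dz":0,"rx":0,"ry":0,"rz":0,"hand":0.064},{"dx":0,"dy":0,"dz":0,"rx":0,"ry":0,"rz":0,"hand":0.06},{"dx":0,"dy":0,"dz":0,"rx":0,"ry":0,"rz":0,"hand":0.056},{"dx":0,"dy":0,"dz":0,"rx":0,"ry":0,"rz":0,"hand":0.05},{"dx":0,"dy":0,"dz":0,"rx":0,"ry":0,"rz":0,"hand":0.05},{"dx":0,"dy":0,"dz":0,"rx":0,"ry":0,"rz":0,"hand":0.05}]' 30
python3 - <<'E'
from h import *
print(err([.4822,-.1868,.0215]))
w=cam("wrist");cv2.imwrite("pics/w4.png",w["frame"][100:,100:540,::-1]);
E
```

```text
clock: 4.53
position: [0.4824, -0.1872, 0.0217]
ee_rot: [0.0, 0.138, 0.99, 0.0]
contact_force: [-1.8, 1.2, 4.9]
width: 0.0592
gripper_force: 31.6
[0.00028111 0.00029218 0.00020603]
```

View pics/w4.png

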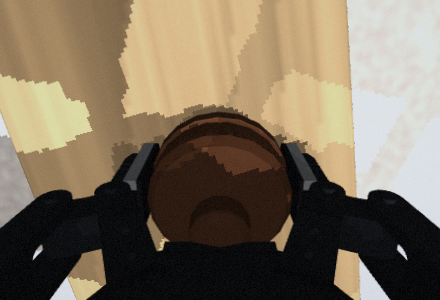

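The picture shows the pads closed on the pair, at crop (145,180) and (297,180). The width reads 59.2 mm, which is the skirt rather than the 62 mm flange. I'll ease open, go a little lower and regrip to compare.

```bash
python3 -m pendant '[{"dx":0,"dy":0,"dz":0,"rx":0,"ry":0,"rz":0,"hand":0.068},{"dx":0,"dy":0,"dz":0,"rx":0,"ry":0,"rz":0,"hand":0.074},{"dx":0,"dy":0,"dz":0,"rx":0,"ry":0,"rz":0,"hand":0.074},{"dx":0,"dy":0,"dz":0.003,"rx":0,"ry":0,"rz":0,"hand":0.074},{"dx":0,"dy":0,"dz":0.003,"rx":0,"ry":0,"rz":0,"hand":0.074},{"dx":0,"dy":0,"dz":0,"rx":0,"ry":0,"rz":0,"hand":0.074}]'
python3 -m pendant '[{"dx":0,"dy":0,"dz":0,"rx":0,"ry":0,"rz":0,"hand":0.069},{"dx":0,"dy":0,"dz":0,"rx":0,"ry":0,"rz":0,"hand":0.066},{"dx":0,"dy":0,"dz":0,"rx":0,"ry":0,"rz":0,"hand":0.064},{"dx":0,"dy":0,"dz":0,"rx":0,"ry":0,"rz":0,"hand":0.064}]'
python3 -m pendant '[{"dx":0,"dy":0,"dz":0,"rx":0,"ry":0,"rz":0,"hand":0.06},{"dx":0,"dy":0,"dz":0,"rx":0,"ry":0,"rz":0,"hand":0.05},{"dx":0,"dy":0,"dz":0,"rx":0,"ry":0,"rz":0,"hand":0.05},{"dx":0,"dy":0,"dz":0,"rx":0,"ry":0,"rz":0,"hand":0.05}]' 30
```

```text
clock: 5.08
position: [0.4818, -0.1869, 0.0145]
ee_rot: [-0.001, 0.138, 0.99, 0.0]
contact_force: [-0.3, -0.6, 1.0]
width: 0.074
gripper_force: 0.0
clock: 5.42
position: [0.4824, -0.1872, 0.0153]
ee_rot: [0.0, 0.138, 0.99, 0.0]
contact_force: [-0.1, 0.5, -0.5]
width: 0.0639
gripper_force: 0.0
clock: 5.75
position: [0.4824, -0.1872, 0.0157]
ee_rot: [0.0, 0.138, 0.99, 0.0]
contact_force: [-0.4, -0.1, 4.3]
width: 0.0599
gripper_force: 31.7
```

```bash
python3 - <<'E'
from h import *
for i in range(5):
    w=cam("wrist");s=manip.get_state();print(s["width"],s["gripper_force"],s["position"][2])
f=w["frame"][:,:,::-1]
c=np.hstack([f[220:345,225:290],f[220:345,355:420]])
a=cv2.imread("pics/w4.png")[120:245];c2=np.hstack([a[:,125:190],a[:,255:320]])
o=cv2.resize(np.hstack([c,c2]),None,fx=3,fy=3,interpolation=cv2.INTER_CUBIC)
cv2.imwrite("pics/w5.png",np.clip(255*(o/255.)**.5,0,255).astype(np.uint8));print(o.shape)
E
```

```text
0.05976875776458832 31.723803877830505 0.01563705130330602
0.059617572721733195 31.724805235862732 0.015673636284147457
0.059799830546387905 31.72372877597809 0.015640719339390697
0.05964310793867822 31.7244690656662 0.01566469444004853
0.059533502126641547 31.724308133125305 0.015648580027805382
(375, 780, 3)
```

View pics/w5.png

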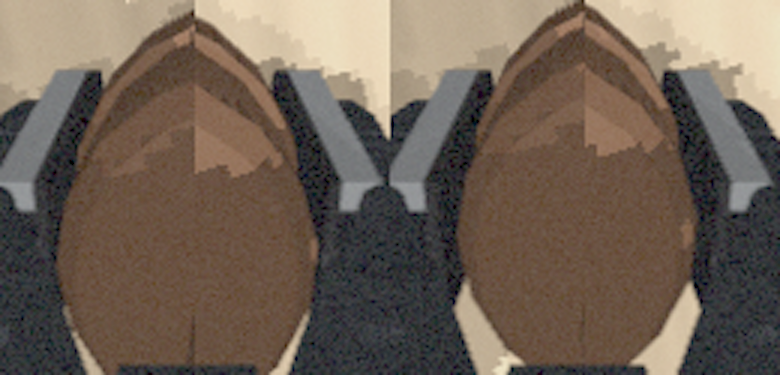

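The two grips look alike, with 59.7 mm now against 59.2 mm before. A 6 mm test lift is safe against parting, since the limit is 12 mm, and the weight will tell whether it is the pair (about 2 N) or the outer lid alone (about 0.9 N).

```bash
python3 -m pendant '[{"dx":0,"dy":0,"dz":-0.002,"rx":0,"ry":0,"rz":0,"hand":0.05},{"dx":0,"dy":0,"dz":-0.002,"rx":0,"ry":0,"rz":0,"hand":0.05},{"dx":0,"dy":0,"dz":-0.002,"rx":0,"ry":0,"rz":0,"hand":0.05},{"dx":0,"dy":0,"dz":-0.001,"rx":0,"ry":0,"rz":0,"hand":0.05},{"dx":0,"dy":0,"dz":0,"rx":0,"ry":0,"rz":0,"hand":0.05}]'
python3 - <<'E'
from h import *
F=[]
for i in range(10):
    w=cam("wrist");F.append(np.r_[manip.get_state()["contact_force"],manip.get_state()["width"]*1000])
F=np.array(F);print(F.mean(0),F.std(0))
f=w["frame"][:,:,::-1]
np.save("w6.npy",f)
cv2.imwrite("pics/w6.png",np.clip(255*(cv2.resize(f[200:345,225:420],None,fx=4,fy=4,interpolation=cv2.INTER_CUBIC)/255.)**.5,0,255).astype(np.uint8))
E
```

```text
clock: 6.42
position: [0.4824, -0.1872, 0.0223]
ee_rot: [0.0, 0.138, 0.99, 0.0]
contact_force: [-0.5, 0.7, -2.0]
width: 0.0594
gripper_force: 32.7
[ 0.24303452 -0.09719703 -1.97974229 59.70909626] [0.83506332 0.49024133 0.45182003 0.1619873 ]
```

The weight is 1.98 N, so the grip carries the pair by the flange. I'll lift, traverse along tool y, and stop 80 mm short of the caddy to measure the held lids and the mouth in one picture.

```bash
python3 -m pendant '[{"dx":0,"dy":0,"dz":-0.008,"rx":0,"ry":0,"rz":0,"hand":0.05},{"dx":0,"dy":0,"dz":-0.016,"rx":0,"ry":0,"rz":0,"hand":0.05},{"dx":0,"dy":0,"dz":-0.02,"rx":0,"ry":0,"rz":0,"hand":0.05},{"dx":0,"dy":0,"dz":-0.02,"rx":0,"ry":0,"rz":0,"hand":0.05},{"dx":0,"dy":0,"dz":-0.02,"rx":0,"ry":0,"rz":0,"hand":0.05},{"dx":0,"dy":0,"dz":-0.02,"rx":0,"ry":0,"rz":0,"hand":0.05},{"dx":0,"dy":0,"dz":-0.02,"rx":0,"ry":0,"rz":0,"hand":0.05},{"dx":0,"dy":0,"dz":-0.02,"rx":0,"ry":0,"rz":0,"hand":0.05},{"dx":0,"dy":0,"dz":-0.016,"rx":0,"ry":0,"rz":0,"hand":0.05},{"dx":0,"dy":0.004,"dz":-0.012,"rx":0,"ry":0,"rz":0,"hand":0.05},{"dx":0,"dy":0.008,"dz":-0.006,"rx":0,"ry":0,"rz":0,"hand":0.05},{"dx":0,"dy":0.014,"dz":0,"rx":0,"ry":0,"rz":0,"hand":0.05}]'
python3 -m pendant '[{"dx":0,"dy":0.018,"dz":0,"rx":0,"ry":0,"rz":0,"hand":0.05},{"dx":0,"dy":0.022,"dz":0,"rx":0,"ry":0,"rz":0,"hand":0.05},{"dx":0,"dy":0.022,"dz":0,"rx":0,"ry":0,"rz":0,"hand":0.05},{"dx":0,"dy":0.022,"dz":0,"rx":0,"ry":0,"rz":0,"hand":0.05},{"dx":0,"dy":0.022,"dz":0,"rx":0,"ry":0,"rz":0,"hand":0.05},{"dx":0,"dy":0.022,"dz":0,"rx":0,"ry":0,"rz":0,"hand":0.05},{"dx":0,"dy":0.022,"dz":0,"rx":0,"ry":0,"rz":0,"hand":0.05},{"dx":0,"dy":0.022,"dz":0,"rx":0,"ry":0,"rz":0,"hand":0.05},{"dx":0,"dy":0.022,"dz":0,"rx":0,"ry":0,"rz":0,"hand":0.05},{"dx":0,"dy":0.022,"dz":0,"rx":0,"ry":0,"rz":0,"hand":0.05},{"dx":0,"dy":0.022,"dz":0,"rx":0,"ry":0,"rz":0,"hand":0.05},{"dx":0,"dy":0.022,"dz":0,"rx":0,"ry":0,"rz":0,"hand":0.05}]'
python3 -m pendant '[{"dx":0,"dy":0.022,"dz":0,"rx":0,"ry":0,"rz":0,"hand":0.05},{"dx":0,"dy":0.022,"dz":0,"rx":0,"ry":0,"rz":0,"hand":0.05},{"dx":0,"dy":0.022,"dz":0,"rx":0,"ry":0,"rz":0,"hand":0.05},{"dx":0,"dy":0.02,"dz":0,"rx":0,"ry":0,"rz":0,"hand":0.05},{"dx":0,"dy":0.014,"dz":0,"rx":0,"ry":0,"rz":0,"hand":0.05},{"dx":0,"dy":0.007,"dz":0,"rx":0,"ry":0,"rz":0,"hand":0.05},{"dx":0,"dy":0,"dz":0,"rx":0,"ry":0,"rz":0,"hand":0.05},{"dx":0,"dy":0,"dz":0,"rx":0,"ry":0,"rz":0,"hand":0.05},{"dx":0,"dy":0,"dz":0,"rx":0,"ry":0,"rz":0,"hand":0.05}]'
python3 - <<'E'
from h import *
import pickle
w=cam("wrist");s=manip.get_state();pickle.dump((w,s),open("w7.pkl","wb"))
f=w["frame"][:,:,::-1]
o=np.clip(255*(cv2.resize(f[:370,200:440],None,fx=1.6,fy=1.6,interpolation=cv2.INTER_CUBIC)/255.)**.5,0,255).astype(np.uint8)
a=cv2.resize(f[20:160,240:400],None,fx=2.5,fy=2.5,interpolation=cv2.INTER_CUBIC);a=np.clip(255*(a/255.)**.5,0,255).astype(np.uint8)
o2=np.zeros((592,800,3),np.uint8);o2[:,:384]=o;o2[:350,400:800]=a
cv2.imwrite("pics/w7.png",o2)
print(err([.5175,.2125,.1197]),s["ee_rot"],proj(w,[[.5175,.2125,.138]]))
E
```

```text
clock: 7.92
position: [0.4902, -0.1629, 0.2023]
ee_rot: [0.002, 0.139, 0.99, -0.001]
contact_force: [0.2, 0.2, -2.0]
width: 0.0595
gripper_force: 33.0
clock: 8.92
position: [0.5599, 0.0896, 0.2]
ee_rot: [-0.001, 0.138, 0.99, 0.0]
contact_force: [-0.7, 0.0, -2.2]
width: 0.0595
gripper_force: 33.0
clock: 9.67
position: [0.5893, 0.1898, 0.2002]
ee_rot: [-0.0, 0.138, 0.99, -0.0]
contact_force: [0.2, -0.8, -1.8]
width: 0.0593
gripper_force: 33.0
[0.07531489 0.0022418  0.08062601] [-2.10213497e-04  1.38432825e-01  9.90371742e-01 -3.47480189e-04] [[324.46882606 104.07776071]]
```

View pics/w7.png

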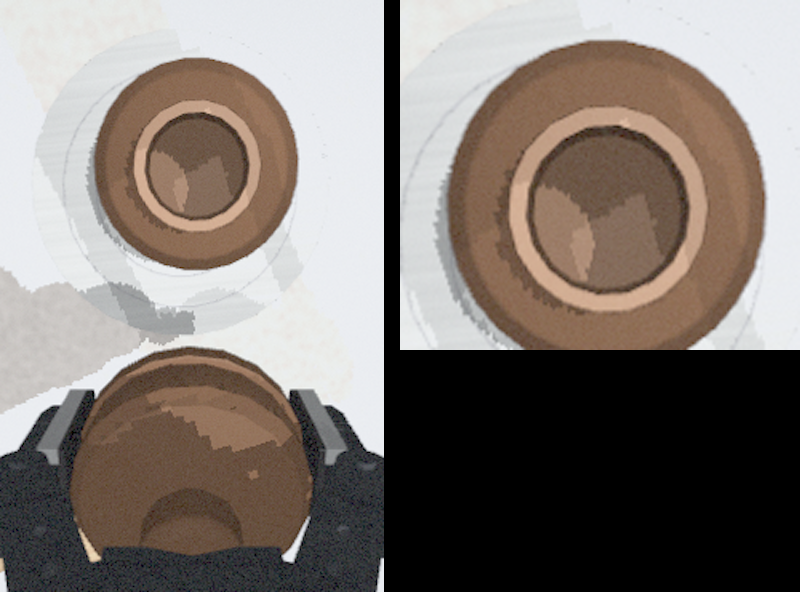

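The picture shows the caddy rim centred at frame pixel (323.1,103.3), with (324.5,104.1) predicted. The held pair is level: the flange's front edge is at v≈217–223, the lid is centred at u≈319.4 and the knob's front edge is at v≈305. From these I'll work out the lid's offset in the tool and the shift to go.

```bash
python3 - <<'E'
from h import *
import pickle
w,s=pickle.load(open("w7.pkl","rb"))
Rt=R.from_quat(s["ee_rot"],scalar_first=True).as_matrix()
T=lambda p:s["position"]+Rt@np.array(p)
for ex in(0,.002):
  print(ex,[np.round(proj(w,T([ex+x,0,z]))[0],1) for x,z in((.031,-.0183),(.031,-.0263),(.0295,-.0263),(.011,-.0513),(.011,-.06))])
print([proj(w,T([0,y,-.045]))[0] for y in(-.0295,.0295)])
P=ray(w,323.1,103.3,.138);print(P,Rt.T@(P-s["position"]))
E
```

```text
0 [array([321.5, 208.4]), array([321.6, 214.6]), array([321.6, 218. ]), array([321.8, 293.2]), array([322. , 308.9])]
0.002 [array([321.5, 204. ]), array([321.6, 209.8]), array([321.6, 213.4]), array([321.8, 288.2]), array([322. , 303.5])]
[array([243.21787651, 308.6743243 ]), array([400.06620804, 308.82120645])]
[0.51679635 0.21178272 0.138     ] [0.07580075 0.00134542 0.06232683]
```

```bash
python3 -m pendant '[{"dx":0.0064,"dy":0.001,"dz":0,"rx":0,"ry":0,"rz":0,"hand":0.05},{"dx":0.014,"dy":0.001,"dz":0,"rx":0,"ry":0,"rz":0,"hand":0.05},{"dx":0.016,"dy":0,"dz":0,"rx":0,"ry":0,"rz":0,"hand":0.05},{"dx":0.016,"dy":0,"dz":0,"rx":0,"ry":0,"rz":0,"hand":0.05},{"dx":0.014,"dy":0,"dz":0.006,"rx":0,"ry":0,"rz":0,"hand":0.05},{"dx":0.009,"dy":0,"dz":0.012,"rx":0,"ry":0,"rz":0,"hand":0.05},{"dx":0.004,"dy":0,"dz":0.014,"rx":0,"ry":0,"rz":0,"hand":0.05},{"dx":0,"dy":0,"dz":0.012,"rx":0,"ry":0,"rz":0,"hand":0.05},{"dx":0,"dy":0,"dz":0.006,"rx":0,"ry":0,"rz":0,"hand":0.05},{"dx":0,"dy":0,"dz":0,"rx":0,"ry":0,"rz":0,"hand":0.05},{"dx":0,"dy":0,"dz":0,"rx":0,"ry":0,"rz":0,"hand":0.05}]'
python3 - <<'E'
from h import *
# desired TCP: rim (wrist) minus lid offset in tool (-.0036,-.0007)
d=[]
for i in range(4):
    t=cam("top");s=manip.get_state();d.append(np.r_[err([.5168,.2118,.1197])-[-.0036,-.0007,0],s["contact_force"]])
print(np.mean(d,0).round(4),np.std(d,0).round(4))
E
```

```text
clock: 10.63
position: [0.5135, 0.2144, 0.1506]
ee_rot: [-0.0, 0.138, 0.99, 0.0]
contact_force: [0.7, -0.1, -1.3]
width: 0.0599
gripper_force: 33.0
[ 6.0000e-04 -1.3000e-03  3.1400e-02  5.2300e-01 -2.0300e-02 -2.1117e+00] [2.000e-04 1.000e-04 1.000e-04 2.513e-01 9.487e-01 7.312e-01]
```

```bash
python3 -m pendant '[{"dx":0.0005,"dy":-0.0012,"dz":0.002,"rx":0,"ry":0,"rz":0,"hand":0.05},{"dx":0,"dy":0,"dz":0.004,"rx":0,"ry":0,"rz":0,"hand":0.05},{"dx":0,"dy":0,"dz":0.004,"rx":0,"ry":0,"rz":0,"hand":0.05},{"dx":0,"dy":0,"dz":0.004,"rx":0,"ry":0,"rz":0,"hand":0.05},{"dx":0,"dy":0,"dz":0.003,"rx":0,"ry":0,"rz":0,"hand":0.05},{"dx":0,"dy":0,"dz":0.003,"rx":0,"ry":0,"rz":0,"hand":0.05},{"dx":0,"dy":0,"dz":0.002,"rx":0,"ry":0,"rz":0,"hand":0.05},{"dx":0,"dy":0,"dz":0,"rx":0,"ry":0,"rz":0,"hand":0.05},{"dx":0,"dy":0,"dz":0,"rx":0,"ry":0,"rz":0,"hand":0.05}]'
python3 -m pendant '[{"dx":0,"dy":0,"dz":0.002,"rx":0,"ry":0,"rz":0,"hand":0.05},{"dx":0,"dy":0,"dz":0.002,"rx":0,"ry":0,"rz":0,"hand":0.05},{"dx":0,"dy":0,"dz":0,"rx":0,"ry":0,"rz":0,"hand":0.05},{"dx":0,"dy":0,"dz":0,"rx":0,"ry":0,"rz":0,"hand":0.05}]'
python3 -m pendant '[{"dx":0,"dy":0,"dz":0.001,"rx":0,"ry":0,"rz":0,"hand":0.05},{"dx":0,"dy":0,"dz":0.001,"rx":0,"ry":0,"rz":0,"hand":0.05},{"dx":0,"dy":0,"dz":0,"rx":0,"ry":0,"rz":0,"hand":0.05},{"dx":0,"dy":0,"dz":0,"rx":0,"ry":0,"rz":0,"hand":0.05}]'
```

```text
clock: 11.58
position: [0.513, 0.2134, 0.1281]
ee_rot: [-0.0, 0.138, 0.99, -0.0]
contact_force: [0.1, -1.1, -2.0]
width: 0.0595
gripper_force: 33.0
clock: 11.92
position: [0.513, 0.2134, 0.1242]
ee_rot: [-0.0, 0.138, 0.99, -0.0]
contact_force: [0.1, -0.2, -2.2]
width: 0.0595
gripper_force: 33.0
clock: 12.25
position: [0.513, 0.2134, 0.1223]
ee_rot: [-0.0, 0.138, 0.99, 0.0]
contact_force: [-0.2, -0.5, -1.5]
width: 0.0599
gripper_force: 33.0
```

```bash
python3 -m pendant '[{"dx":0,"dy":0,"dz":0.001,"rx":0,"ry":0,"rz":0,"hand":0.05},{"dx":0,"dy":0,"dz":0.001,"rx":0,"ry":0,"rz":0,"hand":0.05},{"dx":0,"dy":0,"dz":0,"rx":0,"ry":0,"rz":0,"hand":0.05},{"dx":0,"dy":0,"dz":0,"rx":0,"ry":0,"rz":0,"hand":0.05}]'
python3 -m pendant '[{"dx":0,"dy":0,"dz":0.0007,"rx":0,"ry":0,"rz":0,"hand":0.05},{"dx":0,"dy":0,"dz":0,"rx":0,"ry":0,"rz":0,"hand":0.05},{"dx":0,"dy":0,"dz":0,"rx":0,"ry":0,"rz":0,"hand":0.05}]'
```

```text
clock: 12.58
position: [0.513, 0.2134, 0.1202]
ee_rot: [-0.0, 0.138, 0.99, -0.0]
contact_force: [-0.1, 0.2, -2.3]
width: 0.0595
gripper_force: 33.0
clock: 12.83
position: [0.5132, 0.2135, 0.1197]
ee_rot: [0.0, 0.138, 0.99, 0.0]
contact_force: [0.2, -0.1, -0.4]
width: 0.0596
gripper_force: 33.1
```

Contact is starting at exactly the expected height. I'll go a touch further.

```bash
python3 -m pendant '[{"dx":0,"dy":0,"dz":0.0005,"rx":0,"ry":0,"rz":0,"hand":0.05},{"dx":0,"dy":0,"dz":0,"rx":0,"ry":0,"rz":0,"hand":0.05},{"dx":0,"dy":0,"dz":0,"rx":0,"ry":0,"rz":0,"hand":0.05},{"dx":0,"dy":0,"dz":0,"rx":0,"ry":0,"rz":0,"hand":0.05}]'
python3 - <<'E'
from h import *
d=[]
for i in range(4):
    t=cam("wrist");s=manip.get_state();d.append(np.r_[s["position"],s["contact_force"]])
print(np.mean(d,0).round(4))
E
```

```text
clock: 13.17
position: [0.5132, 0.2135, 0.1196]
ee_rot: [0.0, 0.138, 0.99, 0.0]
contact_force: [-2.0, -0.5, 5.4]
width: 0.0595
gripper_force: 33.4
[ 0.5132  0.2135  0.1197 -1.8137 -0.5444  5.559 ]
```

The inner lid is home under about 7 N of push and still gripped. I'll let go and hold for a moment.

```bash
python3 -m pendant '[{"dx":0,"dy":0,"dz":0,"rx":0,"ry":0,"rz":0,"hand":0.062},{"dx":0,"dy":0,"dz":0,"rx":0,"ry":0,"rz":0,"hand":0.066},{"dx":0,"dy":0,"dz":0,"rx":0,"ry":0,"rz":0,"hand":0.072},{"dx":0,"dy":0,"dz":0,"rx":0,"ry":0,"rz":0,"hand":0.08},{"dx":0,"dy":0,"dz":0,"rx":0,"ry":0,"rz":0,"hand":0.085},{"dx":0,"dy":0,"dz":0,"rx":0,"ry":0,"rz":0,"hand":0.085},{"dx":0,"dy":0,"dz":0,"rx":0,"ry":0,"rz":0,"hand":0.085},{"dx":0,"dy":0,"dz":0,"rx":0,"ry":0,"rz":0,"hand":0.085}]'
python3 -m pendant '[{"dx":0,"dy":0,"dz":-0.004,"rx":0,"ry":0,"rz":0,"hand":0.085},{"dx":0,"dy":0,"dz":-0.008,"rx":0,"ry":0,"rz":0,"hand":0.085},{"dx":0,"dy":0,"dz":-0.01,"rx":0,"ry":0,"rz":0,"hand":0.085},{"dx":0,"dy":0,"dz":-0.01,"rx":0,"ry":0,"rz":0,"hand":0.085},{"dx":-0.001,"dy":0,"dz":-0.01,"rx":0,"ry":0,"rz":0,"hand":0.085},{"dx":-0.002,"dy":0,"dz":-0.007,"rx":0,"ry":0,"rz":0,"hand":0.085},{"dx":0,"dy":0,"dz":0,"rx":0,"ry":0,"rz":0,"hand":0.085},{"dx":0,"dy":0,"dz":0,"rx":0,"ry":0,"rz":0,"hand":0.085}]'
python3 - <<'E'
from h import *
d=[]
for i in range(4):
    w=cam("wrist");s=manip.get_state();d.append(np.r_[s["position"],s["contact_force"]])
print(np.mean(d,0).round(4))
t=cam("top");f=w["frame"][:,:,::-1];g=t["frame"][186:236,198:264,::-1]
a=cv2.resize(f[150:390,170:470],None,fx=1.6,fy=1.6);b=cv2.resize(g,None,fx=4.5,fy=4.5,interpolation=cv2.INTER_CUBIC)
o=np.zeros((384,480+b.shape[1],3),np.uint8);o[:,:480]=a;o[:b.shape[0],480:]=b
cv2.imwrite("pics/w8.png",np.clip(255*(o/255.)**.5,0,255).astype(np.uint8))
E
```

```text
clock: 14.03
position: [0.5131, 0.2135, 0.1191]
ee_rot: [0.0, 0.138, 0.99, 0.0]
contact_force: [-0.8, -0.0, -0.8]
width: 0.0851
gripper_force: 0.0
clock: 14.7
position: [0.5164, 0.2127, 0.1689]
ee_rot: [0.001, 0.138, 0.99, 0.0]
contact_force: [0.3, 0.7, 0.0]
width: 0.0849
gripper_force: 0.0
[ 0.5156  0.2125  0.1678 -0.4625  0.13   -0.0512]
```

View pics/w8.png

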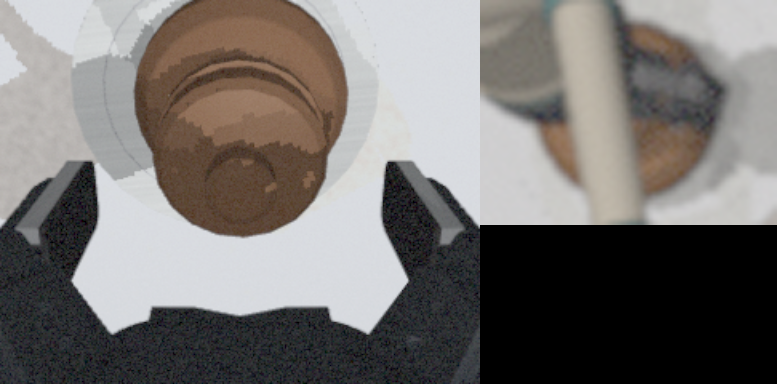

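The picture shows the nested pair sitting level in the caddy's mouth, with the knob top at frame (320,264) between the open fingers. Next I'll compute the knob's offset in the tool.

```bash
python3 - <<'E'
from h import *
w=cam("wrist")
for z in(.182,.184):
    P=ray(w,320,263.5,z);print(P,err(P))
E
```

```text
[0.51294121 0.21254987 0.182     ] [ 0.00255164 -0.00072404 -0.01448328]
[0.51191017 0.21284285 0.184     ] [ 0.00362568 -0.00072509 -0.01648211]
```

```bash
python3 -m pendant '[{"dx":0.0025,"dy":0,"dz":-0.0015,"rx":0,"ry":0,"rz":0,"hand":0.06},{"dx":0,"dy":0,"dz":0,"rx":0,"ry":0,"rz":0,"hand":0.045},{"dx":0,"dy":0,"dz":0,"rx":0,"ry":0,"rz":0,"hand":0.035},{"dx":0,"dy":0,"dz":0,"rx":0,"ry":0,"rz":0,"hand":0.03},{"dx":0,"dy":0,"dz":0,"rx":0,"ry":0,"rz":0,"hand":0.027},{"dx":0,"dy":0,"dz":0,"rx":0,"ry":0,"rz":0,"hand":0.027}]' 30
python3 -m pendant '[{"dx":0,"dy":0,"dz":0,"rx":0,"ry":0,"rz":0,"hand":0.023},{"dx":0,"dy":0,"dz":0,"rx":0,"ry":0,"rz":0,"hand":0.019},{"dx":0,"dy":0,"dz":0,"rx":0,"ry":0,"rz":0,"hand":0.012},{"dx":0,"dy":0,"dz":0,"rx":0,"ry":0,"rz":0,"hand":0.012},{"dx":0,"dy":0,"dz":0,"rx":0,"ry":0,"rz":0,"hand":0.012}]'
```

```text
clock: 15.5
position: [0.5135, 0.2133, 0.1696]
ee_rot: [-0.0, 0.138, 0.99, 0.0]
contact_force: [-0.8, -1.4, -0.5]
width: 0.0271
gripper_force: 0.0
clock: 15.92
position: [0.5136, 0.2133, 0.1698]
ee_rot: [0.0, 0.138, 0.99, 0.0]
contact_force: [0.0, -0.4, 1.2]
width: 0.02
gripper_force: 29.4
```

The width reads 20 mm on the 22 mm head, the same −2 mm bias as on the flange. I'll lift 6 mm and weigh.

```bash
python3 -m pendant '[{"dx":0,"dy":0,"dz":-0.002,"rx":0,"ry":0,"rz":0,"hand":0.012},{"dx":0,"dy":0,"dz":-0.002,"rx":0,"ry":0,"rz":0,"hand":0.012},{"dx":0,"dy":0,"dz":-0.002,"rx":0,"ry":0,"rz":0,"hand":0.012},{"dx":0,"dy":0,"dz":0,"rx":0,"ry":0,"rz":0,"hand":0.012},{"dx":0,"dy":0,"dz":0,"rx":0,"ry":0,"rz":0,"hand":0.012}]'
python3 - <<'E'
from h import *
d=[]
for i in range(8):
    w=cam("wrist");s=manip.get_state();d.append(np.r_[s["position"],s["contact_force"]])
print(np.mean(d,0).round(3),s["gripper_force"],s["width"])
E
```

```text
clock: 16.33
position: [0.5136, 0.2133, 0.1757]
ee_rot: [0.0, 0.138, 0.99, 0.0]
contact_force: [0.1, 0.6, -1.1]
width: 0.0201
gripper_force: 29.4
[ 0.513  0.213  0.176 -0.077 -0.166 -0.68 ] 29.388865860839815 0.019999829635113226
```

The load is about 0.9 N (mean 0.7 N over eight readings), which is the outer lid alone. I'll raise it to about 100 mm clear.

```bash
python3 -m pendant '[{"dx":0,"dy":0,"dz":-0.004,"rx":0,"ry":0,"rz":0,"hand":0.012},{"dx":0,"dy":0,"dz":-0.008,"rx":0,"ry":0,"rz":0,"hand":0.012},{"dx":0,"dy":0,"dz":-0.012,"rx":0,"ry":0,"rz":0,"hand":0.012},{"dx":0,"dy":0,"dz":-0.014,"rx":0,"ry":0,"rz":0,"hand":0.012},{"dx":0,"dy":0,"dz":-0.014,"rx":0,"ry":0,"rz":0,"hand":0.012},{"dx":0,"dy":0,"dz":-0.014,"rx":0,"ry":0,"rz":0,"hand":0.012},{"dx":0,"dy":0,"dz":-0.012,"rx":0,"ry":0,"rz":0,"hand":0.012},{"dx":0,"dy":0,"dz":-0.01,"rx":0,"ry":0,"rz":0,"hand":0.012},{"dx":0,"dy":0,"dz":-0.006,"rx":0,"ry":0,"rz":0,"hand":0.012},{"dx":0,"dy":0,"dz":0,"rx":0,"ry":0,"rz":0,"hand":0.012},{"dx":0,"dy":0,"dz":0,"rx":0,"ry":0,"rz":0,"hand":0.012},{"dx":0,"dy":0,"dz":0,"rx":0,"ry":0,"rz":0,"hand":0.012}]'
python3 - <<'E'
from h import *
d=[]
for i in range(8):
    w=cam("wrist");s=manip.get_state();d.append(np.r_[s["position"],s["contact_force"]])
print(np.mean(d,0).round(3),s["gripper_force"],s["width"],abs(s["qd"]).max())
t=cam("scene");f=t["frame"][:,:,::-1];cv2.imwrite("pics/end.png",np.hstack([cv2.resize(f[60:240,330:500],None,fx=2.2,fy=2.2),cv2.resize(w["frame"][:,120:520,::-1],(396,396))]))
E
```

```text
clock: 17.73
position: [0.5131, 0.2132, 0.2689]
ee_rot: [-0.001, 0.138, 0.99, -0.0]
contact_force: [-0.6, -0.3, -1.4]
width: 0.0198
gripper_force: 29.4
[ 0.513  0.213  0.269  0.308 -0.031 -1.109] 29.388716034313802 0.01989830171564031 0.0037119226915691443
```

```bash
python3 -c "
from rig import manip
print(manip.sign_off())"
```

```text
the job is handed in; nothing more can be done
None
```

The job is handed in: the inner lid went home in the caddy's mouth and was let go, and the outer lid is held still about 10 cm above it; forces and weights support this, but my last picture was from before the outer lid came off, and no verdict came back.

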